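# Set the clock-stand leg to its mark and hold it locked

## Task

The leg of the tournament-clock stand has to be set to length: first move the black chip rack out of its way, onto the green felt pad, standing upright. Then draw the leg out against its spring, red cam lever still open, until its orange pointer is at the red mark, and while you keep the leg there swing the cam lever fully closed against it. Finish still holding the leg firmly at the mark with the lever closed, and do not shove the rack with the leg or disturb the chips, lammer and key fob.

Things in the scene. Friction and masses are not known exactly. Their poses are not given: they have to be found in the camera images.
- stand: Fixed cradle holding the stand's leg level. Origin on the counter. The leg lies along y over x = 0, axis 75 mm above the counter, and slides out to +y. Black hub block (60 x 40, 100 mm high) at y = -260 mm; base plate 8 mm thick, x -90 to +45, y -280 to -10 mm; aluminium scale strip 10 mm wide, top 38 mm above the counter, along x = -75 mm, y -205 to +18 mm.
- leg: Sliding leg: aluminium tube 20 x 20 mm from the origin to y = -200 mm, ending in a black cross-bar foot (124 mm along x, 24 mm high, y 0 to +16 mm). Origin on the axis, 75 mm above the counter, at the bar's hub-side face; axes as the stand's. Slides 140 mm to +y; a spring (2.4 to 3.3 N) draws it back when let go. Push it out by the bar's hub-side face, fingers open astride tube and lever.
- pointer (a point): Point on the orange pointer fixed to the leg: a flat bar 4 mm wide in y, at leg y = -80 mm, reaching sideways from the tube over the scale strip to x = -82 mm. This point is on its underside, midway over the strip (leg x = -75 mm), 54 mm above the counter.
- mark_top (a point): Centre of the top of the red length mark, a block 16 (x) by 6 (y) by 10 mm high fixed on the scale strip; axes as the stand's. Its top is 48 mm above the counter; the pointer passes 6 mm above it. The leg is at the mark when pointer and mark have the same y in the stand frame, 60 to 110 mm out from the leg's start.
- lever (a joint): Angle of the red cam lever on the leg: 0 = closed along the tube; starts open 0.5 to 0.65 rad. Vertical hinge at leg x = +14, y = -5 mm; closed it runs 63 mm from there to -y, 6 mm thick, 16 mm high, level with the tube, outer face 17 mm from the leg's axis; open, its hub-side end stands out to +x. Stiff (0.12 N m), stays where left. Closed, it clamps the leg against the spring.
- grip (a point): Where to hold: leg x = +3.5, y = -13 mm, 75 mm above the counter, midway across tube and closed lever (together 27 mm wide in x). Fingers closing along x here, one on the tube's plain -x side and one on the lever, swing the lever shut. Within 30 mm of the cross-bar the open lever reaches at most 42 mm to +x of the leg's axis.
- rack: Loose black chip rack holding yellow chips, 0.35 to 0.65 kg, 110 mm (x) by 84 mm (y), walls 80 mm high; origin at the centre of its underside. A brass handle bar, 12 mm thick and 86 mm long, runs along its y axis over the middle, the bar's axis 132 mm above the underside; it stands just beyond the cross-bar, in the way of the leg, about parallel to the stand.
- pad: Green felt pad fixed on the counter, 150 x 150 mm, 4 mm thick; origin at the centre of its underside. The rack is to stand on its middle.
- chips: Bystander: stack of yellow tournament chips, 39 mm across, 27 mm high, one loose piece; origin at the underside.
- lammer: Bystander: white plastic dealer lammer, a disc 50 mm across, 8 mm thick; origin at the underside.
- fob: Bystander: chrome key fob, 45 x 26 x 9 mm with a ring at +x; origin at the underside.
Mind the look-alikes: they are no part of the job. Of the things like the pad, leave any that is pink, white or yellow; of the rest the larger one is meant.

How it is judged:
On the way, in this order (a step that is already met when the one before it is completed fails the run):
1. the rack stands on the pad, released (horizontal distance between rack and pad below 0.05 m and height (world z) of rack below 0.01 m and angle between rack's own z axis and vertical below 0.1 rad and linear speed of rack below 0.02 m/s and contact force between the fingers and rack below 0.3 N), for 0.2 s.
2. the leg is held at the mark with the lever still open (y of pointer in the frame of mark_top between -0.006 and 0.006 m and value of joint lever above 0.25 rad and contact force between the fingers and leg above 0.5 N), for 0.2 s.
3. the lever is closed with the leg at the mark (y of pointer in the frame of mark_top between -0.006 and 0.006 m and value of joint lever below 0.1 rad and contact force between the fingers and leg above 4 N), for 0.2 s.
At the end, for the whole second after the job is handed in: The gripper still holds the leg (at least 4 N), the pointer is within 6 mm of the red mark along the leg, the cam lever is closed (below 0.1 rad), and the rack stands upright (within 0.1 rad), at rest and untouched on the felt pad, its centre within 50 mm of the pad's (all of step 3 and horizontal distance between rack and pad below 0.05 m and height (world z) of rack between 0.002 and 0.01 m and angle between rack's own z axis and vertical below 0.1 rad and linear speed of rack below 0.02 m/s and contact force between the arm and rack below 0.3 N); the arm keeps its last pose, push and grip.
It fails at once if the leg shoves the rack (contact force between leg and rack above 3 N).
It fails at once if chips, lammer or key fob disturbed (distance of any of chips, lammer, fob from where it was at the start of the episode above 0.02 m).
It also fails if it takes over 48 s, if anything falls off the work surface, if the arm or the gripper's body presses on something with over 40 N, if the wrist force passes 120 N, or if a joint passes its speed limit or range.

## Robot

A 6-joint arm with a two-finger parallel gripper is mounted at the origin on the work surface. World frame = base frame: x ahead of the robot, y to its left, z up, the work surface at z = 0. Lengths are in m, angles in rad, forces in N, time in s.
With the tool pointing down it reaches from about 0.325 to 0.9 m from the base axis. Payload 6.1 kg.
Tool frame: the origin (TCP) lies midway between the tips of the shut fingers; the grasp point (between the pads) lies 19 mm behind it; z points along the fingers, y is the line along which they close (so a half turn about z gives the same grasp; the last joint's range is limited). The gripper opens to 85 mm and grips with 20 to 120 N. Pads are 22 mm wide; open, the fingers measure 114 mm over their backs; the gripper's body (76 mm by 85 mm) begins 54 mm behind the grasp point. The pads swing forward as they close: fully open they stand 13 mm farther back than shut.
Start: joints at [-1.332, 0.22, 1.526, -0, 1.395, -0.126], TCP at [0.223, -0.584, 0.231] pointing down, gripper open.
Joint ranges: [-2.98, 2.98], [-0.91, 2.08], [0.09, 2.57], [-1.24, 4.39], [0.2, 2.65], [-2.68, 2.68]. Speed limits (rad/s): [2.57, 2.57, 3.01, 3.14, 3.14, 3.14].

## Interface

Orientations are given as a rotation vector (axis times angle).
In Python, from station import env gives the robot as it stands.
- The arm moves only by the shell command python3 -m inch 'ROWS'. ROWS is JSON, a list of rows, each an object of numbers: "grip": the opening in per cent of the stroke, from 0 (shut) to 100 (fully open); "tx", "ty", "tz": the shift along the tool's x, y, z in cm; "twist": the turn about the tool's z in rad. A call has 1 to 12 rows; each row shifts and turns the commanded pose from where the row before left it, along the tool's axes as they then stand; what a row does not reach is not made up. A row lasts 1/12 s, in which the tool goes at most 41.7 mm and 7.16 degrees, less where a joint would pass 70% of its speed; a pose out of reach is approached as far as the arm can. A call is refused whole if a number of a shift passes 4.17 or a number of a turn 0.125, either way. A call with a gripper value outside its range is refused whole. The fingers move at their own pace and stop on an object; the grip force is fixed at half the most. Time passes only in rows, so rows that do not move let the fingers close. It gives the time, the measured TCP pose, the force, the opening and the grip force at its end, in the units of the state.
- env.sense(): the state, without advancing time (a new reading comes with each control period).
- env.get_image(name): name is "scene" or "top"; returns a dict with "frame" (384x512x3 uint8, red, green, blue), "camera_matrix" (3x3 intrinsics, pixels), "extrinsics" (4x4, takes a point from camera to world coordinates). Camera axes: x right, y up, looking along -z (the intrinsics and any distortion apply to the point x, -y, -z); pixel columns grow to the right and rows downward; lengths in m; the calibration is good to about 2 mm. A picture is of the moment at which its call begins. There is no depth.
- env.job_done(): hands the job in; it is judged then, once.
Trained networks look in a picture, given as the dict that the camera call returned (one of the last four; its "shot" number tells which), for a name from the list of things; names that differ only in an ending like _2 or _b are one class to them, and where a whole thing is asked for, a point or a joint stands for the part that bears it (a point fixed in the world has none). Each returns a list of dicts, best first, with "p" (0 to 1); they miss things now and then, are a little off and sometimes report something else, mostly with a low value. They report only what shows in the picture. A call takes as long as a camera call. They do not tell look-alikes from the thing itself.
- env.search_frame(picture, thing): "extent" ([left, top, right, bottom] in pixels, round what is visible of it).
- env.silhouettes(picture, thing): "mask" (384x512 bool, what is visible of it) and "extent" ([left, top, right, bottom] in pixels, round what is visible of it).
- env.pinpoint(picture, thing): "position" ([column, row] in pixels: a listed point, or the origin of a listed thing).
The state is a dict: "time": time; "joint_pos": joint angles; "joint_vel": joint speeds; "joint_efforts": joint torques, N m; "eef_pos": TCP position; "tcp_rot": TCP orientation; "contact_force": force on the tool from outside, world axes, zero at the start; "wrist_torque": the same for the moment, N m; "finger_gap": finger opening in m; "finger_force": force on a finger pad.
Only numpy, scipy, OpenCV 4.12 (cv2) and the standard library are available. Lean on these libraries where they do the work, as an engineer would, in place of code of your own. Each camera call takes 0.05 s, during which the arm holds its last target. There are 200 camera calls.

## Working session

There is one attempt and no reset: what is moved stays moved. The work goes in short steps, Python scripts to look and compute and a shell command to move; the robot and the scene stay as the last step left them, time stands still between calls to the robot, and variables do not carry over. Pictures are saved under pics/ and viewed, at most 11 in all, crops included, and the job is handed in when it is done.

```bash
mkdir -p pics; ls; cat > h.py <<'E'
import numpy as np, cv2
from station import env
def ray(im,px):
    K=np.array(im["camera_matrix"]);T=np.array(im["extrinsics"])
    d=np.linalg.inv(K)@[px[0],px[1],1]; d=T[:3,:3]@(d*[1,-1,-1]); return T[:3,3],d
def at(im,px,z):
    o,d=ray(im,px); return o+d*(z-o[2])/d[2]
def proj(im,P):
    K=np.array(im["camera_matrix"]);T=np.array(im["extrinsics"])
    c=(np.linalg.inv(T)@np.append(P,1))[:3]*[1,-1,-1]; u=K@c; return u[:2]/u[2]
E
python3 - <<'E'
from h import *
print({k:np.round(v,3) for k,v in env.sense().items()})
ims={}
for n in("top","scene"):
    im=env.get_image(n); ims[n]=im; print(n,[ (k) for k in im]); print(np.round(im["extrinsics"],3).tolist(),np.round(im["camera_matrix"],1).tolist())
a=np.hstack([ims["top"]["frame"]]); cv2.imwrite("pics/top0.png",cv2.resize(a[:,:,::-1],(800,600)))
cv2.imwrite("pics/sc0.png",cv2.resize(ims["scene"]["frame"][:,:,::-1],(800,600)))
Z=dict(stand=0,leg=.075,pointer=.054,mark_top=.048,grip=.075,rack=0,pad=0,chips=0,lammer=0,fob=0)
for n in ims:
  for t in Z:
    for r in env.pinpoint(ims[n],t)[:4]: print(n,t,round(r["p"],2),np.round(r["position"],1),np.round(at(ims[n],r["position"],Z[t]),4))
E
```

```text
pics
{'time': np.float64(0.0), 'joint_pos': array([-1.332,  0.221,  1.528,  0.   ,  1.395, -0.126]), 'joint_vel': array([-0.002,  0.001,  0.   ,  0.001,  0.001, -0.001]), 'joint_efforts': array([ 0.0000e+00, -4.9690e+01, -3.8939e+01, -0.0000e+00,  1.1000e-02,
       -0.0000e+00]), 'eef_pos': array([ 0.223, -0.583,  0.23 ]), 'tcp_rot': array([-3.088, -0.57 ,  0.   ]), 'contact_force': array([-0.09 ,  0.257, -0.071]), 'wrist_torque': array([-0.008,  0.032,  0.004]), 'finger_force': np.float64(0.0), 'finger_gap': np.float64(0.086)}
top ['frame', 'camera_matrix', 'extrinsics', 'shot']
[[-0.028, 0.991, -0.128, 0.38], [-1.0, -0.028, 0.005, 0.246], [0.002, 0.129, 0.992, 1.167], [0.0, 0.0, 0.0, 1.0]] [[406.4, 0.0, 248.8], [0.0, 406.4, 192.8], [0.0, 0.0, 1.0]]
scene ['frame', 'camera_matrix', 'extrinsics', 'shot']
[[0.875, -0.262, 0.408, 0.911], [0.484, 0.514, -0.708, -0.412], [-0.023, 0.817, 0.576, 0.608], [0.0, 0.0, 0.0, 1.0]] [[398.5, 0.0, 253.1], [0.0, 398.5, 190.1], [0.0, 0.0, 1.0]]
top stand 0.81 [314.5 190.7] [0.5326 0.0491 0.    ]
top leg 0.59 [329.5 188.7] [0.5271 0.0208 0.075 ]
top 
[... 728 characters left out ...]
cene pointer 0.65 [139.8 267.9] [ 0.4518 -0.0552  0.054 ]
scene mark_top 0.37 [162.  248.2] [0.4495 0.0116 0.048 ]
scene mark_top 0.22 [192.9 254.5] [0.5163 0.0261 0.048 ]
scene grip 0.6 [192.7 253.7] [0.5337 0.0065 0.075 ]
scene rack 0.66 [230.1 241.9] [0.533 0.135 0.   ]
scene rack 0.51 [197.5 354.7] [ 0.63   -0.1263  0.    ]
scene pad 0.83 [263.6 138.2] [0.3705 0.6053 0.    ]
scene pad 0.82 [326.5 170.6] [0.6198 0.5122 0.    ]
scene pad 0.73 [332.7 235.8] [0.7286 0.2596 0.    ]
scene pad 0.7 [273.2 197.3] [0.5431 0.3299 0.    ]
scene chips 0.91 [197.8 353.6] [ 0.6293 -0.1244  0.    ]
scene lammer 0.77 [274.9 275.9] [0.6666 0.091  0.    ]
scene fob 0.78 [152.  244.4] [0.3819 0.0471 0.    ]
```

View pics/top0.png

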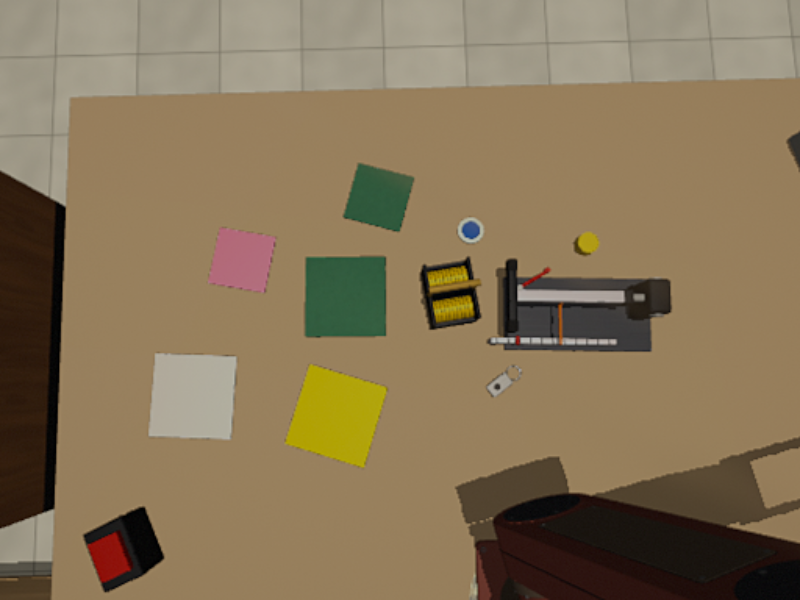

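View pics/sc0.png

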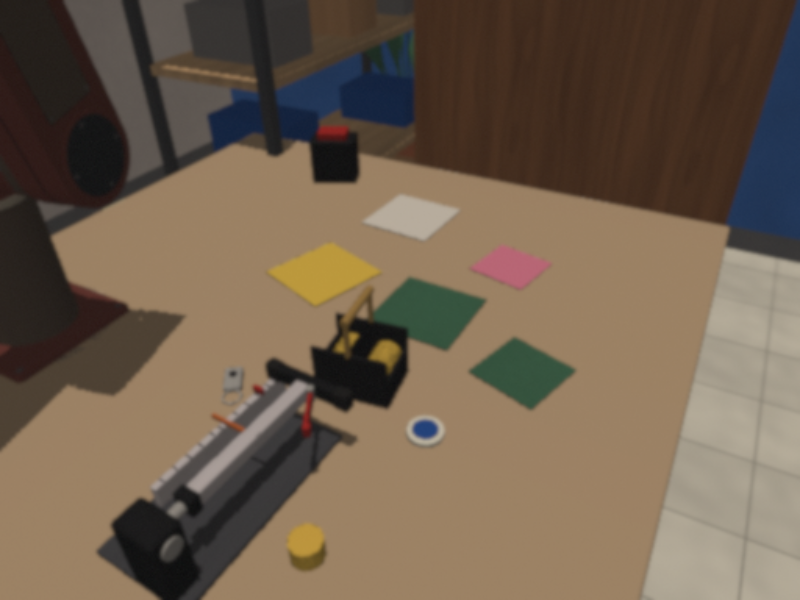

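The top view (800 px wide) shows two green pads: a larger one at (345,297) and a smaller one at (379,197). There are also pink (243,260), white (193,396) and yellow (336,415) pads. The target is the larger green pad. The rack is at (450,294), and the red mark is on the strip at (517,340). I'll confirm with a crop and measure.

```bash
python3 - <<'E'
from h import *
im=env.get_image("top");sc=env.get_image("scene");f=im["frame"]
cv2.imwrite("pics/crop.png",cv2.resize(f[95:245,185:435,::-1],(800,480),interpolation=cv2.INTER_CUBIC))
hsv=cv2.cvtColor(f,cv2.COLOR_RGB2HSV)
g=cv2.inRange(hsv,(60,80,30),(95,255,255)); n,l,st,c=cv2.connectedComponentsWithStats(g)
for i in range(1,n):
  if st[i,4]>100:
    r=cv2.minAreaRect(np.argwhere(l==i)[:,::-1].astype(np.float32)); print("green",st[i],at(im,c[i],.004).round(4),np.round(r[1],1),r[2])
for nm,b in (("orange",((8,150,120),(16,255,255))),("red",((0,170,100),(5,255,255)))):
  m=cv2.inRange(hsv,*b); n,l,st,c=cv2.connectedComponentsWithStats(m)
  for i in range(1,n):
    if st[i,4]>5: print(nm,st[i],c[i].round(1),at(im,c[i],.054).round(4))
for I,nm in((im,"top"),(sc,"scene")):
 for t in("rack","leg","lever","stand"):
  for s in env.silhouettes(I,t)[:2]:
   r=cv2.minAreaRect(np.argwhere(s["mask"])[:,::-1].astype(np.float32)); print(nm,t,round(s["p"],2),s["extent"],np.round(r[0],1),np.round(r[1],1),round(r[2],1))
E
```

```text
green [ 220  105   43   43 1197] [0.7272 0.2568 0.004 ] [36.3 35.3] 15.255120277404785
green [ 196  165   51   51 2547] [0.5429 0.3199 0.004 ] [50. 50.] 90.0
orange [358 195   2  25  41] [358.4 207.1] [ 0.4766 -0.0603  0.054 ]
red [335 171  17  12  40] [343.3 176.8] [ 0.5622 -0.0237  0.054 ]
red [330 215   3   6  11] [330.7 217.5] [0.4503 0.0173 0.054 ]
red [ 56 341  28  32 531] [ 69.2 356.4] [0.1052 0.7233 0.054 ]
top rack 0.7 [266.9, 163.4, 307.5, 211.2] [289.  186.9] [41.8 37.9] 79.5
top rack 0.54 [321.2, 166.6, 402.9, 213.1] [363.3 190. ] [79.6 46.1] 1.5
top leg 0.63 [319.6, 163.4, 405.1, 216.6] [359. 197.] [85.  46.4] 14.9
top stand 0.87 [309.0, 163.3, 426.7, 227.0] [371.9 199.9] [110.5  57.9] 7.3
scene rack 0.62 [196.4, 183.0, 263.8, 262.6] [236.8 224.8] [62.4 66.4] 37.3
scene leg 0.89 [109.9, 224.6, 228.1, 330.6] [159.9 272.9] [ 56.  133.9] 55.6
scene lever 0.54 [192.6, 254.7, 198.6, 280.4] [197.  265.5] [ 5.5 27.2] 3.4
scene lever 0.37 [63.6, 228.0, 227.6, 382.5] [147.3 305.9] [ 74.4 185.3] 41.4
scene stand 0.91 [62.3, 228.3, 227.5, 382.7] [147.6 306.7] [ 75.8 187. ] 42.6
```

View pics/crop.png

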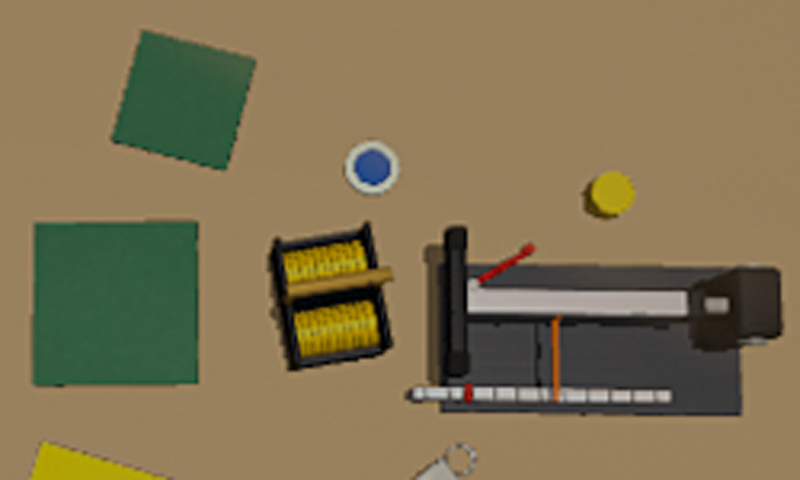

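The crop confirms the larger green pad at crop (116,303). It also shows the handle running from (289,292) to (393,274), the bar at (457,302), the tube along row 303, the pointer at column 556 and the mark at (468,393).

```bash
python3 - <<'E'
from h import *
im=env.get_image("top")
c=lambda u,v:(185+u/3.2-.34,95+v/3.2-.34)
for n,u,v,z in(("h1",289,292,.138),("h2",393,274,.138),("tubeA",468,303,.085),("tubeB",688,303,.085),("tubetopedge",480,290,.085),("tubebot",480,316,.085),("tubetopedge2",680,290,.085),("tubebot2",680,318,.085),
 ("barL",446,300,.087),("barR",468,300,.087),("bartop",457,227,.087),("barbot",457,377,.087),("ptr",556,397,.058),("ptr_in",556,320,.058),("mark",468.5,393,.048),("stripA",415,394,.038),("stripB",670,397,.038),("plateTL",466,264,.008),("plateTR",700,266,.008),("plateBL",441,411,.008),("plateBR",741,413,.008),("levtip",531,248,.083),("rackBR",391,350,.08),("rackBL",290,368,.08),("rackTL",272,240,.08),("rackTR",370,224,.08),("chips",612,190,.027),("lam",371,167,.008)):
  print(n,at(im,c(u,v),z).round(4))
E
```

```text
h1 [0.5298 0.1729 0.138 ]
h2 [0.542  0.0891 0.138 ]
tubeA [0.5239 0.0191 0.085 ]
tubeB [ 0.5188 -0.1658  0.085 ]
tubetopedge [0.5347 0.0084 0.085 ]
tubebot [0.5126 0.0096 0.085 ]
tubetopedge2 [ 0.53   -0.1599  0.085 ]
tubebot2 [ 0.5063 -0.1581  0.085 ]
barL [0.5267 0.0379 0.087 ]
barR [0.5262 0.0194 0.087 ]
bartop [0.5887 0.0253 0.087 ]
barbot [0.4618 0.0321 0.087 ]
ptr [ 0.4445 -0.0573  0.058 ]
ptr_in [ 0.5107 -0.0614  0.058 ]
mark [0.4506 0.0152 0.048 ]
stripA [0.4517 0.0597 0.038 ]
stripB [ 0.4429 -0.1618  0.038 ]
plateTL [0.5697 0.0029 0.008 ]
plateTR [ 0.562  -0.2085  0.008 ]
plateBL [0.4378 0.0323 0.008 ]
plateBR [ 0.4286 -0.2348  0.008 ]
levtip [ 0.5697 -0.0372  0.083 ]
rackBR [0.4866 0.0849 0.08  ]
rackBL [0.4738 0.1703 0.08  ]
rackTL [0.5832 0.1816 0.08  ]
rackTR [0.5947 0.0978 0.08  ]
chips [ 0.6301 -0.1275  0.027 ]
lam [0.6617 0.0848 0.008 ]
```

```bash
cat >> h.py <<'E'
from scipy.spatial.transform import Rotation as Ro
def go(x,y,z,yaw):
    s=env.sense(); R=Ro.from_rotvec(s["tcp_rot"]).as_matrix(); p=np.array(s["eef_pos"])
    y0=np.arctan2(R[1,1],R[0,1]); d=(R.T@(np.array([x,y,z])-p))*100
    tw=-((yaw-y0+np.pi/2)%np.pi-np.pi/2)
    print("t",round(float(s["time"]),2),"p",p.round(4),"yaw",round(y0,3),"shift cm",d.round(2),"twist",round(tw,3),"tilt",R[:,2].round(3),"F",s["contact_force"].round(1),"gap",round(float(s["finger_gap"]),4),"ff",s["finger_force"].round(1))
E
R='{"tx":2.73,"ty":-2.78}'; python3 -m inch '[{"tx":2.73,"ty":-2.78,"grip":100},{"tx":2.73,"ty":-2.78},{"tx":2.73,"ty":-2.78},{"tx":2.73,"ty":-2.78},{"tx":2.73,"ty":-2.78},{"tx":2.73,"ty":-2.78},{"tx":2.73,"ty":-2.78},{"tx":2.73,"ty":-2.78},{"tx":2.73,"ty":-2.78},{"tx":2.73,"ty":-2.78}]'; python3 -c "
from h import *; go(.535,.132,.23,.13)"
```

```text
$[0]: bad value
Traceback (most recent call last):
  File "h.py", line 16, in go
    print("t",round(float(s["time"]),2),"p",p.round(4),"yaw",round(y0,3),"shift cm",d.round(2),"twist",round(tw,3),"tilt",R[:,2].round(3),"F",s["contact_force"].round(1),"gap",round(float(s["finger_gap"]),4),"ff",s["finger_force"].round(1))
                                                                                                                                                                                                                     ^^^^^^^^^^^^^^^^^^^^^^^
AttributeError: 'float' object has no attribute 'round'
```

```bash
sed -i 's/"ff",s\["finger_force"\].round(1)/"ff",round(float(s["finger_force"]),1)/' h.py
python3 -m inch '[{"grip":100,"tx":2.73,"ty":-2.78,"tz":0,"twist":0},{"grip":100,"tx":2.73,"ty":-2.78,"tz":0,"twist":0},{"grip":100,"tx":2.73,"ty":-2.78,"tz":0,"twist":0},{"grip":100,"tx":2.73,"ty":-2.78,"tz":0,"twist":0},{"grip":100,"tx":2.73,"ty":-2.78,"tz":0,"twist":0},{"grip":100,"tx":2.73,"ty":-2.78,"tz":0,"twist":0},{"grip":100,"tx":2.73,"ty":-2.78,"tz":0,"twist":0},{"grip":100,"tx":2.73,"ty":-2.78,"tz":0,"twist":0},{"grip":100,"tx":2.73,"ty":-2.78,"tz":0,"twist":0},{"grip":100,"tx":2.73,"ty":-2.78,"tz":0,"twist":0}]'; python3 -c "
from h import *; go(.535,.132,.23,.13)"
```

```text
time: 2.48
eef_pos: [0.3792, -0.225, 0.2316]
tcp_rot: [3.089, 0.569, 0.001]
contact_force: [0.7, -0.3, 0.7]
finger_gap: 0.0853
finger_force: 0.0
t 2.48 p [ 0.3792 -0.225   0.2316] yaw -1.206 shift cm [ 27.28 -27.81   0.15] twist -1.336 tilt [ 0.001 -0.001 -1.   ] F [ 0.7 -0.3  0.7] gap 0.0853 ff 0.0
```

```bash

python3 -m inch '[{"grip":100,"tx":2.73,"ty":-2.78,"tz":0,"twist":0},{"grip":100,"tx":2.73,"ty":-2.78,"tz":0,"twist":0},{"grip":100,"tx":2.73,"ty":-2.78,"tz":0,"twist":0},{"grip":100,"tx":2.73,"ty":-2.78,"tz":0,"twist":0},{"grip":100,"tx":2.73,"ty":-2.78,"tz":0,"twist":0},{"grip":100,"tx":2.73,"ty":-2.78,"tz":0,"twist":0},{"grip":100,"tx":2.73,"ty":-2.78,"tz":0,"twist":0},{"grip":100,"tx":2.73,"ty":-2.78,"tz":0,"twist":0},{"grip":100,"tx":2.73,"ty":-2.78,"tz":0,"twist":0},{"grip":100,"tx":2.73,"ty":-2.78,"tz":0,"twist":0}]'
python3 -m inch '[{"grip":100,"tx":0,"ty":0,"tz":0,"twist":-0.12},{"grip":100,"tx":0,"ty":0,"tz":0,"twist":-0.12},{"grip":100,"tx":0,"ty":0,"tz":0,"twist":-0.12},{"grip":100,"tx":0,"ty":0,"tz":0,"twist":-0.12},{"grip":100,"tx":0,"ty":0,"tz":0,"twist":-0.12},{"grip":100,"tx":0,"ty":0,"tz":0,"twist":-0.12},{"grip":100,"tx":0,"ty":0,"tz":0,"twist":-0.12},{"grip":100,"tx":0,"ty":0,"tz":0,"twist":-0.12},{"grip":100,"tx":0,"ty":0,"tz":0,"twist":-0.12},{"grip":100,"tx":0,"ty":0,"tz":0,"twist":-0.12},{"grip":100,"tx":0,"ty":0,"tz":0,"twist":-0.12}]'
python3 -c "
from h import *; go(.535,.132,.113,.13)"
```

```text
time: 3.32
eef_pos: [0.5352, 0.1324, 0.2315]
tcp_rot: [3.089, 0.57, 0.001]
contact_force: [0.5, -1.2, 0.9]
finger_gap: 0.0856
finger_force: 0.0
time: 4.23
eef_pos: [0.5347, 0.1304, 0.2314]
tcp_rot: [2.084, 2.351, 0.0]
contact_force: [0.0, -0.6, -0.8]
finger_gap: 0.0854
finger_force: 0.0
t 4.23 p [0.5347 0.1304 0.2314] yaw 0.12 shift cm [ 0.16  0.05 11.84] twist -0.01 tilt [ 0.  0. -1.] F [ 0.  -0.6 -0.8] gap 0.0854 ff 0.0
```

```bash

python3 -m inch '[{"grip":100,"tx":0,"ty":0,"tz":3,"twist":-0.01},{"grip":100,"tx":0,"ty":0,"tz":3,"twist":0},{"grip":100,"tx":0.1,"ty":0,"tz":3,"twist":0},{"grip":100,"tx":0,"ty":0,"tz":1.8,"twist":0},{"grip":100,"tx":0,"ty":0,"tz":1,"twist":0},{"grip":0,"tx":0,"ty":0,"tz":0,"twist":0},{"grip":0,"tx":0,"ty":0,"tz":0,"twist":0},{"grip":0,"tx":0,"ty":0,"tz":0,"twist":0},{"grip":0,"tx":0,"ty":0,"tz":0,"twist":0},{"grip":0,"tx":0,"ty":0,"tz":0,"twist":0},{"grip":0,"tx":0,"ty":0,"tz":0,"twist":0},{"grip":0,"tx":0,"ty":0,"tz":0,"twist":0}]'
python3 -c "
from h import *; go(.543,.320,.14,0)
im=env.get_image('scene');cv2.imwrite('pics/g1.png',im['frame'][100:340,60:380,::-1].repeat(2,0).repeat(2,1))"
```

```text
time: 5.23
eef_pos: [0.536, 0.1312, 0.1147]
tcp_rot: [2.078, 2.353, 0.004]
contact_force: [2.6, -1.3, 2.4]
finger_gap: 0.01
finger_force: 58.4
t 5.23 p [0.536  0.1312 0.1147] yaw 0.124 shift cm [18.64  3.04 -2.53] twist 0.124 tilt [ 0.004 -0.    -1.   ] F [ 2.6 -1.3  2.4] gap 0.01 ff 58.4
```

View pics/g1.png

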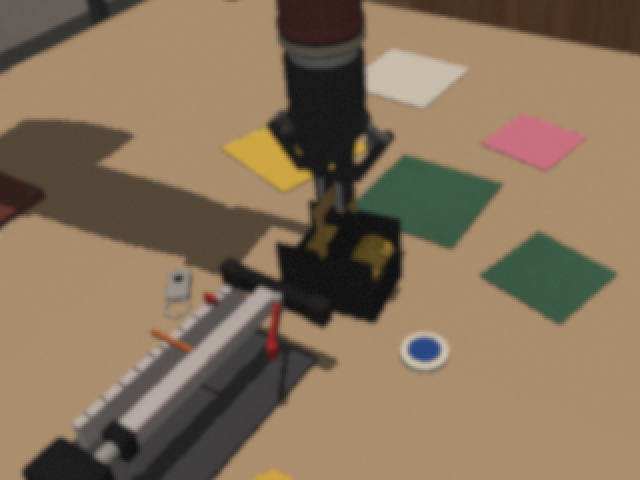

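The gripper holds the handle, with the gap at 10 mm. I'll lift and carry the rack to the larger green pad.

```bash

python3 -m inch '[{"grip":0,"tx":0,"ty":0,"tz":-0.5,"twist":0},{"grip":0,"tx":0,"ty":0,"tz":-1,"twist":0},{"grip":0,"tx":0,"ty":0,"tz":-1,"twist":0},{"grip":0,"tx":0.64,"ty":0.04,"tz":0,"twist":0},{"grip":0,"tx":2,"ty":0.3,"tz":0,"twist":0},{"grip":0,"tx":3,"ty":0.5,"tz":0,"twist":0},{"grip":0,"tx":3,"ty":0.5,"tz":0,"twist":0},{"grip":0,"tx":3,"ty":0.5,"tz":0,"twist":0},{"grip":0,"tx":3,"ty":0.5,"tz":0,"twist":0},{"grip":0,"tx":2,"ty":0.4,"tz":0,"twist":0},{"grip":0,"tx":1.5,"ty":0.2,"tz":0,"twist":0},{"grip":0,"tx":0.5,"ty":0.1,"tz":0,"twist":0}]'
python3 -m inch '[{"grip":0,"tx":0,"ty":0,"tz":0,"twist":0},{"grip":0,"tx":0,"ty":0,"tz":0,"twist":0},{"grip":0,"tx":0,"ty":0,"tz":0,"twist":0}]'
python3 -c "
from h import *; go(.543,.320,.1187,.124)
im=env.get_image('scene');cv2.imwrite('pics/g2.png',im['frame'][60:300,140:460,::-1].repeat(2,0).repeat(2,1))"
```

```text
time: 6.28
eef_pos: [0.5409, 0.3226, 0.138]
tcp_rot: [-2.076, -2.356, -0.0]
contact_force: [0.8, 0.2, -5.9]
finger_gap: 0.0096
finger_force: 58.5
time: 6.53
eef_pos: [0.5417, 0.3187, 0.138]
tcp_rot: [2.081, 2.354, -0.002]
contact_force: [-0.1, -0.2, -5.8]
finger_gap: 0.0102
finger_force: 58.5
t 6.53 p [0.5417 0.3187 0.138 ] yaw 0.123 shift cm [0.11 0.15 1.93] twist -0.001 tilt [-0.001 -0.001 -1.   ] F [-0.1 -0.2 -5.8] gap 0.0102 ff 58.5
```

View pics/g2.png

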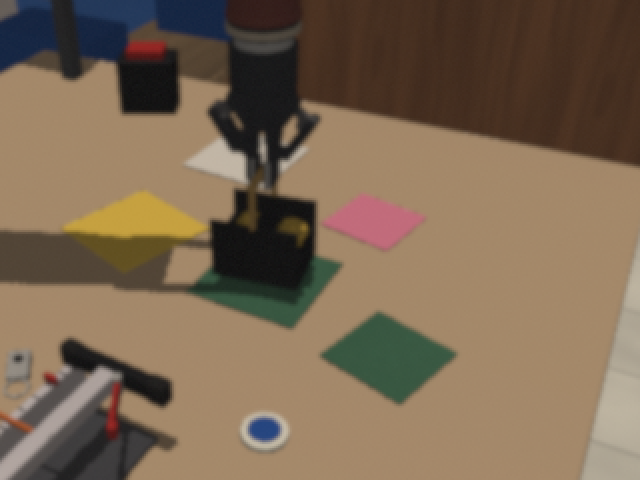

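```bash

python3 -m inch '[{"grip":0,"tx":0,"ty":0,"tz":0.6,"twist":0},{"grip":0,"tx":0,"ty":0,"tz":0.6,"twist":0},{"grip":0,"tx":0,"ty":0,"tz":0.4,"twist":0},{"grip":0,"tx":0,"ty":0,"tz":0.2,"twist":0},{"grip":0,"tx":0,"ty":0,"tz":0.1,"twist":0},{"grip":0,"tx":0,"ty":0,"tz":0.1,"twist":0},{"grip":0,"tx":0,"ty":0,"tz":0,"twist":0}]'
```

```text
time: 7.17
eef_pos: [0.5419, 0.3201, 0.1184]
tcp_rot: [2.079, 2.355, 0.0]
contact_force: [-0.9, 0.1, -6.5]
finger_gap: 0.0098
finger_force: 58.5
```

```bash

python3 -m inch '[{"grip":0,"tx":0,"ty":0,"tz":0.1,"twist":0},{"grip":0,"tx":0,"ty":0,"tz":0.1,"twist":0},{"grip":0,"tx":0,"ty":0,"tz":0,"twist":0}]'
```

```text
time: 7.42
eef_pos: [0.5429, 0.3202, 0.1179]
tcp_rot: [2.078, 2.353, 0.004]
contact_force: [1.2, -2.8, 2.7]
finger_gap: 0.0097
finger_force: 59.6
```

```bash

python3 -m inch '[{"grip":100,"tx":0,"ty":0,"tz":0,"twist":0},{"grip":100,"tx":0,"ty":0,"tz":0,"twist":0},{"grip":100,"tx":0,"ty":0,"tz":0,"twist":0},{"grip":100,"tx":0,"ty":0,"tz":0,"twist":0},{"grip":100,"tx":0,"ty":0,"tz":0,"twist":0},{"grip":100,"tx":0,"ty":0,"tz":0,"twist":0},{"grip":100,"tx":0,"ty":0,"tz":-2,"twist":0},{"grip":100,"tx":0,"ty":0,"tz":-3.5,"twist":0},{"grip":100,"tx":0,"ty":0,"tz":-3.5,"twist":0},{"grip":100,"tx":0,"ty":0,"tz":-2,"twist":0},{"grip":100,"tx":0,"ty":0,"tz":0,"twist":0}]'
python3 - <<'E'
from h import *
im=env.get_image('top');cv2.imwrite('pics/t2.png',cv2.resize(im['frame'][95:245,185:435,::-1],(800,480),interpolation=cv2.INTER_CUBIC))
go(.533,.0,.23,-.034)
for t,z in(("leg",.075),("grip",.075),("pointer",.054),("mark_top",.048),("rack",0.004)):
  for r in env.pinpoint(im,t)[:2]: print(t,round(r["p"],2),at(im,r["position"],z).round(4))
E
```

```text
time: 8.33
eef_pos: [0.5446, 0.3215, 0.2333]
tcp_rot: [2.076, 2.352, 0.015]
contact_force: [0.9, -0.7, 1.3]
finger_gap: 0.0853
finger_force: 0.0
t 8.38 p [0.5435 0.3209 0.2302] yaw 0.124 shift cm [-31.72  -5.01  -0.07] twist 0.158 tilt [ 0.006  0.003 -1.   ] F [-0.6 -0.5 -0. ] gap 0.0855 ff 0.0
grip 0.76 [0.5318 0.0104 0.075 ]
pointer 0.76 [ 0.4516 -0.0522  0.054 ]
rack 0.69 [0.5485 0.3263 0.004 ]
```

View pics/t2.png

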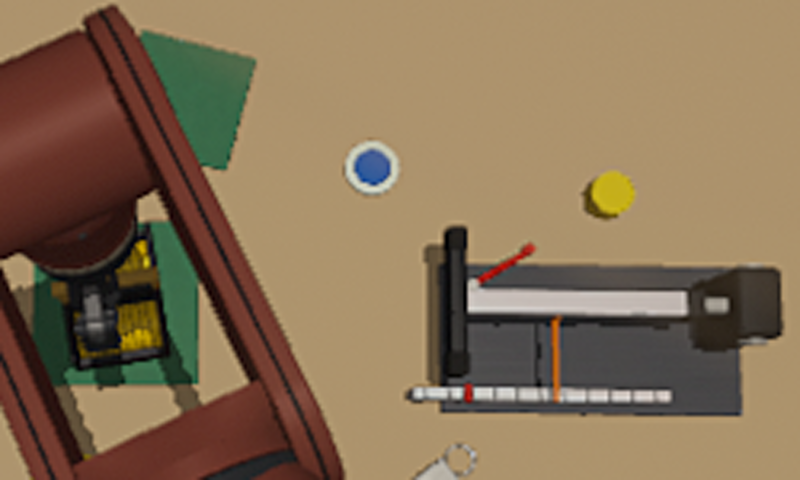

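The rack stands on the large green pad (crop (115,310)), and the leg, lever, pointer and mark are unchanged. I'll go above the grip point next.

```bash

python3 -m inch '[{"grip":100,"tx":-1.3,"ty":-0.2,"tz":0,"twist":0},{"grip":100,"tx":-3,"ty":-0.5,"tz":0,"twist":0},{"grip":100,"tx":-3.5,"ty":-0.6,"tz":0,"twist":0},{"grip":100,"tx":-3.5,"ty":-0.6,"tz":0,"twist":0},{"grip":100,"tx":-3.5,"ty":-0.6,"tz":0,"twist":0},{"grip":100,"tx":-3.5,"ty":-0.6,"tz":0,"twist":0},{"grip":100,"tx":-3.5,"ty":-0.6,"tz":0,"twist":0},{"grip":100,"tx":-3.5,"ty":-0.6,"tz":0,"twist":0},{"grip":100,"tx":-3.5,"ty":-0.7,"tz":0,"twist":0},{"grip":100,"tx":-2.5,"ty":-0.5,"tz":0,"twist":0},{"grip":100,"tx":0,"ty":0,"tz":0,"twist":0.08},{"grip":100,"tx":0,"ty":0,"tz":0,"twist":0.08}]'
python3 -m inch '[{"grip":100,"tx":0,"ty":0,"tz":0,"twist":0},{"grip":100,"tx":0,"ty":0,"tz":0,"twist":0},{"grip":100,"tx":0,"ty":0,"tz":0,"twist":0}]'
python3 - <<'E'
from h import *
go(.5278,.0032,.053,-.034)
im=env.get_image('scene');sc=im
# overlay predicted geometry on scene view to check the stand pose
O=np.array([.5248,.0193]);a=-.034;R=np.array([[np.cos(a),-np.sin(a)],[np.sin(a),np.cos(a)]])
k=3;y0,x0=200,90
img=cv2.resize(im['frame'][y0:350,x0:290],None,fx=k,fy=k,interpolation=cv2.INTER_CUBIC)[:,:,::-1].copy()
for x,y,z in((-.062,0,.087),(.062,0,.087),(.062,.016,.087),(-.062,.016,.087),(.01,0,.085),(-.01,0,.085),(.01,-.2,.085),(-.075,-.08,.054),(-.075,-.007,.048)):
  u=(proj(im,np.append(O+R@[x,y],z))+.5-[x0,y0])*k-.5; cv2.circle(img,tuple(int(q) for q in u),3,(255,255,0),1)
cv2.imwrite('pics/s3.png',img)
E
```

```text
time: 9.63
eef_pos: [0.5248, 0.0001, 0.2255]
tcp_rot: [-2.268, -2.172, 0.002]
contact_force: [-0.1, -0.2, 0.1]
finger_gap: 0.0854
finger_force: 0.0
time: 9.88
eef_pos: [0.5254, 0.0026, 0.2259]
tcp_rot: [-2.258, -2.183, 0.001]
contact_force: [-0.1, 0.0, 0.3]
finger_gap: 0.0854
finger_force: 0.0
t 9.88 p [0.5254 0.0026 0.2259] yaw -0.034 shift cm [ 0.07  0.25 17.29] twist 0.0 tilt [-0.001  0.    -1.   ] F [-0.1  0.   0.3] gap 0.0854 ff 0.0
```

View pics/s3.png

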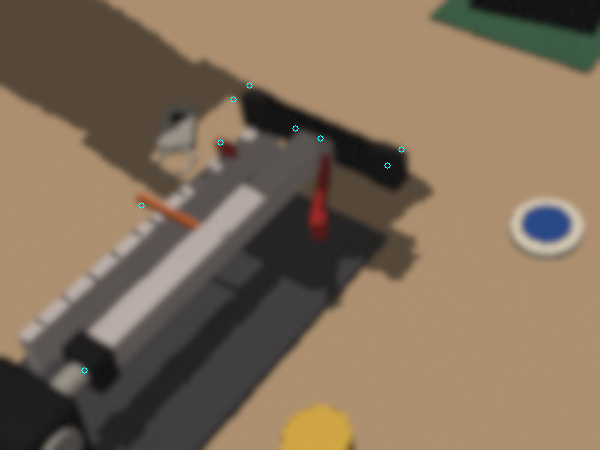

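The scene view shows the bar, with its ends at crop (243,92) and (405,170), and the open lever at (320,205). My predicted points sit about 8 px up and to the left of them, so the origin is roughly 2–3 mm further +x/+y than I estimated. I'll shift accordingly and descend astride the tube with y clearance.

```bash

python3 -m inch '[{"grip":100,"tx":-0.05,"ty":0.45,"tz":1.3,"twist":0},{"grip":100,"tx":0,"ty":0,"tz":3,"twist":0},{"grip":100,"tx":0,"ty":0,"tz":3,"twist":0},{"grip":100,"tx":0,"ty":0,"tz":3,"twist":0},{"grip":100,"tx":0,"ty":0,"tz":3,"twist":0},{"grip":100,"tx":0,"ty":0,"tz":2,"twist":0},{"grip":100,"tx":0,"ty":0,"tz":1.2,"twist":0},{"grip":100,"tx":0,"ty":0,"tz":0.8,"twist":0},{"grip":100,"tx":0,"ty":0,"tz":0,"twist":0},{"grip":100,"tx":0,"ty":0,"tz":0,"twist":0}]'
python3 - <<'E'
from h import *
go(.530,.002,.053,-.034)
im=env.get_image('top');a=cv2.resize(im['frame'][140:230,290:410,::-1],(640,480),interpolation=cv2.INTER_CUBIC)
cv2.imwrite('pics/t3.png',a)
E
```

```text
time: 10.77
eef_pos: [0.5308, 0.002, 0.0537]
tcp_rot: [2.26, 2.181, 0.001]
contact_force: [0.5, 0.6, 0.2]
finger_gap: 0.0854
finger_force: 0.0
t 10.77 p [0.5308 0.002  0.0537] yaw -0.036 shift cm [-0.01 -0.08  0.07] twist -0.002 tilt [ 0.001 -0.    -1.   ] F [0.5 0.6 0.2] gap 0.0854 ff 0.0
```

View pics/t3.png

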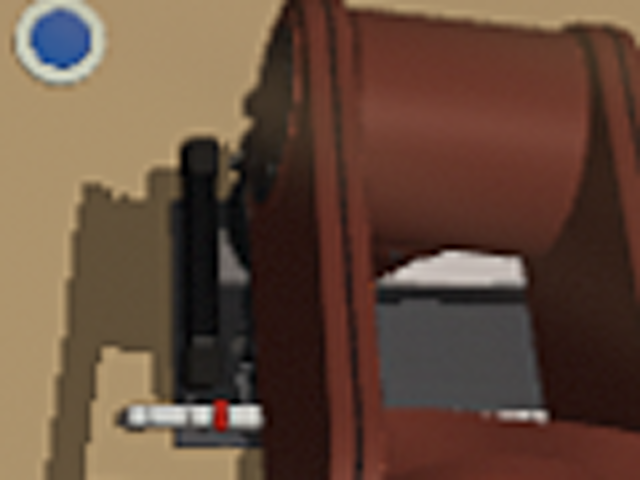

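The fingers are astride the tube, free of contact; the bar is at crop (200,260). I'll push the leg out most of the way.

```bash

python3 -m inch '[{"grip":100,"tx":0.2,"ty":0,"tz":0,"twist":0},{"grip":100,"tx":0.2,"ty":0,"tz":0,"twist":0},{"grip":100,"tx":0.3,"ty":0,"tz":0,"twist":0},{"grip":100,"tx":0.3,"ty":0,"tz":0,"twist":0},{"grip":100,"tx":0.5,"ty":0,"tz":0,"twist":0},{"grip":100,"tx":0.7,"ty":0,"tz":0,"twist":0},{"grip":100,"tx":0.9,"ty":0,"tz":0,"twist":0},{"grip":100,"tx":0.9,"ty":0,"tz":0,"twist":0},{"grip":100,"tx":0.9,"ty":0,"tz":0,"twist":0},{"grip":100,"tx":0.6,"ty":0,"tz":0,"twist":0},{"grip":100,"tx":0.4,"ty":0,"tz":0,"twist":0},{"grip":100,"tx":0,"ty":0,"tz":0,"twist":0}]'
cat > look.py <<'E'
from h import *
import sys
go(.533,.08,.053,-.034)
im=env.get_image('scene');f=im['frame'];hsv=cv2.cvtColor(f,cv2.COLOR_RGB2HSV)
x0,y0=100,190;cv2.imwrite(f'pics/{sys.argv[1]}.png',cv2.resize(f[y0:y0+120,x0:x0+160,::-1],(800,600),interpolation=cv2.INTER_CUBIC))
top=env.get_image('top')
for t in("pointer","mark_top","leg"):
  for n,I in(("scene",im),("top",top)):
    for r in env.pinpoint(I,t)[:2]: print(n,t,round(r["p"],2),np.round(r["position"],1),at(I,r["position"],dict(pointer=.054,mark_top=.048,leg=.075)[t]).round(4))
for n,I in(("scene",im),("top",top)):
  h=cv2.cvtColor(I['frame'],cv2.COLOR_RGB2HSV)
  for nm,b,z in(("orange",((6,130,90),(17,255,255)),.056),("red",((0,120,70),(5,255,255)),.048)):
    k,l,st,c=cv2.connectedComponentsWithStats(cv2.inRange(h,*b))
    for i in range(1,k):
      if st[i,4]>4 and 90<c[i][0]<400 and 130<c[i][1]<300: print(n,nm,st[i],c[i].round(1),at(I,c[i],z).round(4))
E
python3 look.py s4
```

```text
time: 11.82
eef_pos: [0.532, 0.0622, 0.053]
tcp_rot: [-2.259, -2.182, 0.0]
contact_force: [1.0, -1.7, 1.2]
finger_gap: 0.0854
finger_force: 1.0
t 11.82 p [0.532  0.0622 0.053 ] yaw -0.035 shift cm [1.78 0.04 0.  ] twist -0.001 tilt [-0.001  0.    -1.   ] F [ 1.  -1.7  1.2] gap 0.0854 ff 1.0
scene pointer 0.68 [157.1 251. ] [ 0.4509 -0.0039  0.054 ]
top pointer 0.63 [337.6 219. ] [ 0.4456 -0.0013  0.054 ]
scene mark_top 0.56 [165.1 246.7] [0.4523 0.018  0.048 ]
scene leg 0.74 [208.8 227.3] [0.5176 0.0847 0.075 ]
top leg 0.54 [309.7 188.9] [0.5281 0.0745 0.075 ]
scene orange [154 246  20  12  77] [163.3 252.1] [ 0.4655 -0.002   0.056 ]
scene red [210 236   6  26  87] [213.2 249.9] [0.545  0.0559 0.048 ]
scene red [162 246   6   6  26] [164.7 248.1] [0.4542 0.0144 0.048 ]
top orange [ 319  142   49   38 1227] [345.5 160.1] [ 0.6088 -0.032   0.056 ]
top orange [373 143   4  15  22] [374.8 149. ] [ 0.6383 -0.1158  0.056 ]
top orange [314 145   5  18  52] [316.  152.6] [0.6324 0.0491 0.056 ]
top orange [368 144  15  51 156] [374.8 167.7] [ 0.585  -0.1124  0.056 ]
top orange [377 159  12  4
[... 1620 characters left out ...]
84 0.048 ]
top red [ 321  161   76  223 4405] [357.6 269.1] [ 0.3086 -0.0493  0.048 ]
top red [333 236   2   4   7] [333.4 237.6] [0.3954 0.0117 0.048 ]
top red [330 238   2   4   5] [330.4 239.6] [0.3902 0.0203 0.048 ]
top red [324 242   4   2   5] [325.2 242.6] [0.3824 0.0349 0.048 ]
top red [324 247   2   4   5] [324.4 248.4] [0.3668 0.0379 0.048 ]
top red [323 253   4   6  14] [324.6 255.1] [0.3488 0.0382 0.048 ]
top red [344 254   3   4   6] [345.  255.5] [ 0.3461 -0.0172  0.048 ]
top red [364 263   7  11  20] [367.2 268. ] [ 0.3109 -0.0753  0.048 ]
top red [385 290  19  12  92] [393.1 297.2] [ 0.2316 -0.14    0.048 ]
top red [393 290   3   3   5] [394.2 291.2] [ 0.2474 -0.1442  0.048 ]
```

View pics/s4.png

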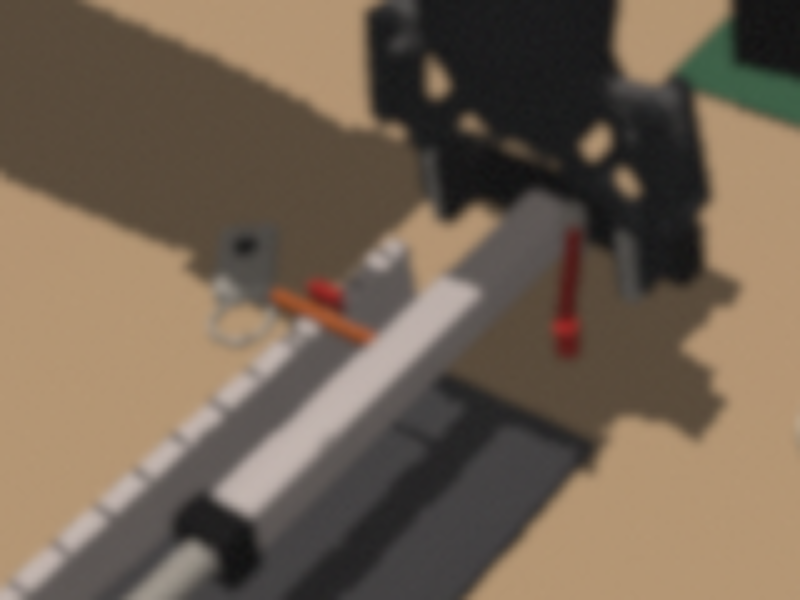

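In the crop the pointer's end is at (277,297) and the red mark at (327,290). The lever is still open at (567,290), and both fingers press on the bar. Both cameras give about 20–21 mm left to go.

```bash

python3 -m inch '[{"grip":100,"tx":0.4,"ty":0,"tz":0,"twist":0},{"grip":100,"tx":0.5,"ty":0,"tz":0,"twist":0},{"grip":100,"tx":0.5,"ty":0,"tz":0,"twist":0},{"grip":100,"tx":0.4,"ty":0,"tz":0,"twist":0},{"grip":100,"tx":0.2,"ty":0,"tz":0,"twist":0},{"grip":100,"tx":0,"ty":0,"tz":0,"twist":0},{"grip":100,"tx":0,"ty":0,"tz":0,"twist":0},{"grip":100,"tx":0,"ty":0,"tz":0,"twist":0}]'
sed -i "s/90<c\[i\]\[0\]<400 and 130<c\[i\]\[1\]<300/(n=='scene' and 120<c[i][0]<230 and 220<c[i][1]<270 or n=='top' and nm=='orange' and 315<c[i][0]<335 and 195<c[i][1]<215)/" look.py
python3 look.py s5
```

```text
time: 12.88
eef_pos: [0.5329, 0.0811, 0.0531]
tcp_rot: [-2.26, -2.181, 0.0]
contact_force: [-1.2, -2.3, -1.8]
finger_gap: 0.0853
finger_force: 1.1
t 12.88 p [0.5329 0.0811 0.0531] yaw -0.036 shift cm [-0.11  0.02  0.01] twist -0.002 tilt [-0.001  0.    -1.   ] F [-1.2 -2.3 -1.8] gap 0.0853 ff 1.1
scene pointer 0.7 [163.3 245.5] [0.4517 0.0144 0.054 ]
top pointer 0.78 [331.3 215.4] [0.4559 0.0155 0.054 ]
scene mark_top 0.53 [161.7 244.2] [0.4412 0.0206 0.048 ]
scene leg 0.73 [151.8 243.3] [ 0.4448 -0.0073  0.075 ]
scene leg 0.58 [219.5 225.1] [0.5334 0.1007 0.075 ]
top leg 0.23 [332.  215.4] [0.4544 0.0179 0.075 ]
scene orange [160 242  20  10  69] [168.4 246.7] [0.4648 0.0151 0.056 ]
scene red [216 231   6  24  84] [218.9 244. ] [0.5457 0.0759 0.048 ]
scene red [162 247   6   4  16] [164.5 248.7] [0.455  0.0128 0.048 ]
```

View pics/s5.png

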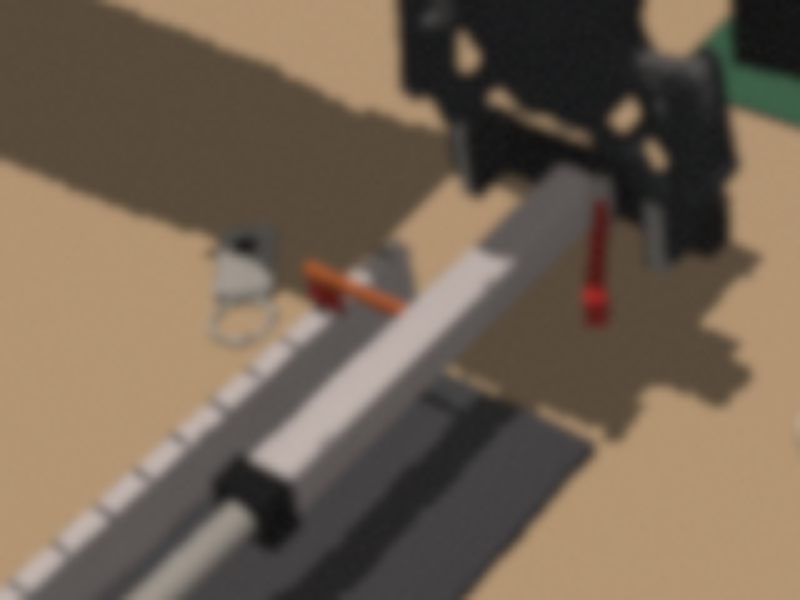

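In the crop the pointer (305,268 to 405,308) overlaps the mark (325,292) from this angle. After correcting for visible faces and height, both cameras give about 2.7 mm left. I'll nudge and hold, then check numerically.

```bash

python3 -m inch '[{"grip":100,"tx":0.2,"ty":0,"tz":0,"twist":0},{"grip":100,"tx":0.1,"ty":0,"tz":0,"twist":0},{"grip":100,"tx":0,"ty":0,"tz":0,"twist":0},{"grip":100,"tx":0,"ty":0,"tz":0,"twist":0},{"grip":100,"tx":0,"ty":0,"tz":0,"twist":0},{"grip":100,"tx":0,"ty":0,"tz":0,"twist":0}]'
python3 look.py s6
```

```text
time: 13.78
eef_pos: [0.5332, 0.084, 0.0533]
tcp_rot: [-2.261, -2.181, -0.0]
contact_force: [-2.1, -2.0, -1.3]
finger_gap: 0.085
finger_force: 1.2
t 13.78 p [0.5332 0.084  0.0533] yaw -0.036 shift cm [-0.4  -0.01  0.03] twist -0.002 tilt [-0.  0. -1.] F [-2.1 -2.  -1.3] gap 0.085 ff 1.2
scene pointer 0.61 [164.9 243.7] [0.4511 0.0202 0.054 ]
top pointer 0.51 [331.4 218.5] [0.4474 0.0156 0.054 ]
scene mark_top 0.49 [163.4 248.6] [0.4528 0.012  0.048 ]
top mark_top 0.6 [331.5 217.4] [0.4508 0.014  0.048 ]
scene leg 0.73 [218.4 222.9] [0.5275 0.1056 0.075 ]
top leg 0.89 [299.2 189.7] [0.5267 0.1031 0.075 ]
scene orange [161 241  20  10  65] [169.  245.6] [0.4638 0.0179 0.056 ]
scene red [217 230   5  24  76] [219.7 243. ] [0.5456 0.079  0.048 ]
scene red [162 246   6   5  23] [164.5 248.1] [0.4538 0.0142 0.048 ]
top orange [330 193   4  28  62] [331.4 205.5] [0.4829 0.0141 0.056 ]
```

The pointer and mark agree within about 1 mm in both views, with the lever still open. Closing now.

```bash

python3 -m inch '[{"grip":70,"tx":0,"ty":0,"tz":0,"twist":0},{"grip":50,"tx":0,"ty":0,"tz":0,"twist":0},{"grip":0,"tx":0,"ty":0,"tz":0,"twist":0},{"grip":0,"tx":0,"ty":0,"tz":0,"twist":0},{"grip":0,"tx":0,"ty":0,"tz":0,"twist":0},{"grip":0,"tx":0,"ty":0,"tz":0,"twist":0},{"grip":0,"tx":0,"ty":0,"tz":0,"twist":0},{"grip":0,"tx":0,"ty":0,"tz":0,"twist":0},{"grip":0,"tx":0,"ty":0,"tz":0,"twist":0},{"grip":0,"tx":0,"ty":0,"tz":0,"twist":0}]'
python3 look.py s7
```

```text
time: 15.02
eef_pos: [0.5327, 0.0837, 0.055]
tcp_rot: [-2.26, -2.181, 0.003]
contact_force: [-8.3, -4.6, 16.6]
finger_gap: 0.0258
finger_force: 57.8
t 15.02 p [0.5327 0.0837 0.055 ] yaw -0.036 shift cm [-0.37  0.04  0.2 ] twist -0.002 tilt [-0.002 -0.001 -1.   ] F [-8.3 -4.6 16.6] gap 0.0258 ff 57.8
scene pointer 0.76 [164.1 244.9] [0.452  0.0166 0.054 ]
scene pointer 0.71 [273.  197.3] [0.5754 0.2637 0.054 ]
top pointer 0.88 [330.5 216. ] [0.4543 0.0177 0.054 ]
scene mark_top 0.48 [164.6 250.5] [0.4585 0.0087 0.048 ]
top mark_top 0.25 [371.3 156.5] [ 0.6188 -0.1072  0.048 ]
scene leg 0.93 [219.3 225.2] [0.5332 0.1002 0.075 ]
top leg 0.78 [299.6 188.5] [0.5299 0.1019 0.075 ]
scene orange [161 241  20  11  66] [169.1 245.8] [0.4644 0.0177 0.056 ]
scene red [202 233  15  19 109] [208.9 242.2] [0.5243 0.0707 0.048 ]
scene red [162 246   6   6  24] [164.6 248.2] [0.4542 0.014  0.048 ]
top orange [329 193   5  31  61] [331.5 206.8] [0.4793 0.0142 0.056 ]
top orange [317 206   2   4   5] [317.4 207.4] [0.4788 0.0528 0.056 ]
```

View pics/s7.png

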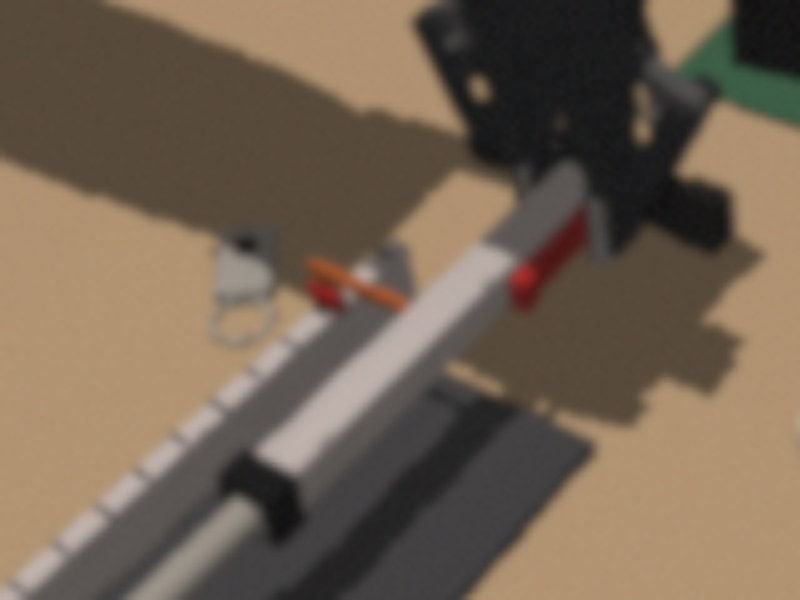

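The lever now lies along the tube (crop (550,262)), the pads hold tube and lever with a 26 mm gap at 58 N, and the pointer is still over the mark. I'll hold briefly and hand it in.

```bash

python3 -m inch '[{"grip":0,"tx":0,"ty":0,"tz":0,"twist":0},{"grip":0,"tx":0,"ty":0,"tz":0,"twist":0},{"grip":0,"tx":0,"ty":0,"tz":0,"twist":0},{"grip":0,"tx":0,"ty":0,"tz":0,"twist":0}]'
python3 -c "
from station import env; print(env.job_done())"
```

```text
time: 15.75
eef_pos: [0.5327, 0.0837, 0.055]
tcp_rot: [-2.261, -2.181, 0.003]
contact_force: [-9.0, -4.3, 15.4]
finger_gap: 0.026
finger_force: 57.8
the job is handed in; nothing more can be done
None
```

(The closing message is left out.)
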